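# Turn the polarizer ring to the cone pin

### The arm

A 6-joint arm with a two-finger parallel gripper is mounted at the origin on a cart in front of the work surface, level with it; the furniture and walls round the work are solid. World frame = base frame: x ahead of the robot, y to its left, z up, the work surface at z = 0. Lengths are in m, angles in rad, forces in N, time in s.
With the tool pointing down it reaches from about 0.275 to 0.725 m from the base axis. Payload 5.6 kg.
Tool frame: the origin (TCP) lies at the very end of the fingers, on their centre line; the grasp point (between the pads) lies 19 mm behind it; z points along the fingers, y is the line along which they close (so a half turn about z gives the same grasp; the last joint's range is limited). The gripper opens to 85 mm and grips with 20 to 120 N. Pads are 22 mm wide; open, the fingers measure 114 mm over their backs; the gripper's body (76 mm by 85 mm) begins 54 mm behind the grasp point. The pads swing forward as they close: fully open they stand 13 mm farther back than shut.
Start: joints at [-0.961, 0.255, 0.108, 0, -1.424, -0.285], TCP at [0.176, -0.521, 0.231] pointing down, gripper open.
Joint ranges: [-2.95, 2.95], [-1.21, 1.97], [-1.09, 1.5], [-2.87, 1.71], [-2.94, -0.07], [-3.05, 3.05]. Speed limits (rad/s): [2.57, 2.57, 3.14, 3.14, 3.14, 3.14].

### API

Orientations are given as a rotation vector (axis times angle).
In Python, from workcell import read_state, imaging, env gives the robot as it stands.
- The arm moves only by the tool jog_arm, never from a script. Its argument "plan" is a list of rows, each an object of numbers: "tx", "ty", "tz": the shift along the tool's x, y, z as a fraction of full scale; "ax", "ay", "az": the turn, a rotation vector about the tool's x, y, z as a fraction of full scale; "grip": the gripper command: -1 is shut, 1 is fully open, values between are in proportion. A call has 1 to 12 rows; each row shifts and turns the commanded pose from where the row before left it, along the tool's axes as they then stand; what a row does not reach is not made up. Full scale, the value 1, is 3 cm for a shift and pi rad for a turn. A row lasts 1/12 s, in which the tool goes at most 41.7 mm and 7.16 degrees, less where a joint would pass 70% of its speed; a pose out of reach is approached as far as the arm can. A call with a number of a shift or a turn outside -1 to 1 is refused whole. A call with a gripper value outside its range is refused whole. The fingers move at their own pace and stop on an object; "newtons" is the grip in N (left out, the last holds). Time passes only in rows, so rows that do not move let the fingers close. It gives the time, the measured TCP pose, the force, the opening and the grip force at its end, in the units of the state.
- read_state(): the state, without advancing time (a new reading comes with each control period).
- imaging.read_camera(name): name is "side" or "top"; returns a dict with "image" (400x640x3 uint8, red, green, blue), "fx", "fy", "cx", "cy" (pixels), "R" (3x3) and "t" (3): a world point X has camera coordinates R X + t. Camera axes: x right, y down, z forward; pixel columns grow to the right and rows downward; lengths in m; the calibration is good to about 2 mm. A picture is of the moment at which its call begins. There is no depth.
- env.finish_job(): hands the job in; it is judged then, once.
The state is a dict: "time": time; "joint_positions": joint angles; "dq": joint speeds; "tau": joint torques, N m; "eef_pos": TCP position; "eef_rot": TCP orientation; "force": force on the tool from outside, world axes, zero at the start; "wrist_torque": the same for the moment, N m; "grip_width": finger opening in m; "gripper_force": force on a finger pad.
Only numpy, scipy, OpenCV 4.12 (cv2) and the standard library are available. Lean on these libraries where they do the work, as an engineer would, in place of code of your own. Each camera call takes 0.05 s, during which the arm holds its last target. There are 200 camera calls.

### The job

On the round polarizer stand, push the upright post of the lever round its arc with your fingers until the lever's pointer points at the cone-shaped pin on the scale (not at the flat-topped pin), and leave it there. Push smoothly without flicking it, do not lift the ring out of its seat, and leave the loose things around the stand where they are.

Things in the scene. Friction and masses are not known exactly. Their poses are not given: they have to be found in the camera images.
- stand: fixed white round housing of the polarizer, 216 mm diameter, 22 mm high, with black engraved scale lines; origin on the ring's (vertical) turning axis, at the underside on the worktop, z up. Its -x axis is the middle of the scale (lever angle 0).
- lever (a joint): angle of the ring and its lever, rad, about the vertical axis through the stand's origin, positive counter-clockwise seen from above; at angle a the lever points from the axis in the direction (-cos a, -sin a) of the stand's frame. Turns from -1.9 to 1.9; no stop or detent at the pins. Dry friction: about 2 N sideways at the post moves it, and it stays where it is left.
- ring_lift (a joint): height of the ring above its seat, m: 0 when seated; it can be lifted out by up to 0.03 and must stay seated
- lever_post (a point): middle (half-way up) of the lever's upright round steel post, 14 mm diameter, 45 mm tall (from z = 0.035 to 0.080 above the worktop), 62 mm from the turning axis. The post stands on a flat dark steel lever arm 11 mm wide (top at z = 0.035) that ends in a pointer with its tip 82 mm from the axis; the black ring below is 90 mm in diameter with a grey filter disc in it, top at z = 0.037. Nothing on the stand but the post is higher than z = 0.044.
- lever_aim (a point): point on the lever's centre line 95 mm from the turning axis, 13 mm beyond the pointer's tip: where the pointer points on the circle of the pins
- cone_pin: the target: fixed dark steel pin ending in a sharp cone, 20 mm diameter, 20 mm high, standing on the scale 95 mm from the turning axis; origin at the centre of its foot, top at z = 0.043
- flat_pin: the other pin, not the target: fixed dark steel pin with a flat top, 20 mm diameter, 9 mm high, also 95 mm from the axis on the opposite side of the scale; origin at the centre of its foot
- water_bottle: loose brown bottle with a red cap, 44 mm diameter, 90 mm tall, a bystander; origin under its centre
- timer: loose green and white lab timer leaning on its stand, 53x66x63 mm, a bystander; origin under its centre
- marker: loose black marker lying in front of the stand, 147 mm long, 15 mm thick, a bystander; origin under its centre
- thin_tweezers: loose steel tweezers lying in front of the stand, 124 mm long, 10 mm thick, a bystander; origin under their centre
- tape: loose roll of beige tape lying flat, 96 mm diameter, 25 mm high, a bystander; origin under its centre

How it is judged:
At the end, for the whole second after the job is handed in: the pointer's line passes within 6 mm of the cone pin's centre (about 3.6 degrees), the ring is at rest and seated in its stand (within 2 mm) (horizontal distance between lever_aim and cone_pin below 0.006 m and velocity of joint lever between -0.03 and 0.03 rad/s and value of joint ring_lift below 0.002 m); the robot touches nothing.
It fails at once if the ring is lifted more than 4 mm out of its seat (value of joint ring_lift above 0.004 m).
It fails at once if the lever is flicked (turns faster than 2.5 rad/s) (velocity of joint lever above 2.5 rad/s or velocity of joint lever below -2.5 rad/s).
It fails at once if a loose bystander is moved more than 15 mm (distance of any of water_bottle, timer, marker, thin_tweezers, tape from where it was at the start of the episode above 0.015 m).
It also fails if it takes over 40 s, if anything falls off the work surface, if the arm or the gripper's body presses on something with over 40 N, if the wrist force passes 120 N, or if a joint passes its speed limit or range.

## Working session

There is one attempt and no reset: what is moved stays moved. The work goes in short steps, Python scripts to look and compute and a tool call to move; the robot and the scene stay as the last step left them, time stands still between calls to the robot, and variables do not carry over. Pictures are saved under pics/ and viewed, at most 10 in all, crops included, and the job is handed in when it is done.

Besides the shell and the picture viewer there is one more tool, called after "Request:" by a JSON object that holds its "name" and its "arguments". jog_arm: Moves the arm, as the interface text tells. Shift numbers are shares of 3 cm and turn numbers shares of pi rad, none past 1 either way. Its arguments: {"type":"object","properties":{"plan":{"type":"array","items":{"type":"object","properties":{"tx":{"type":"number"},"ty":{"type":"number"},"tz":{"type":"number"},"ax":{"type":"number"},"ay":{"type":"number"},"az":{"type":"number"},"grip":{"type":"number"}}}},"newtons":{"type":"number"}},"required":["plan"]}

```bash
mkdir -p pics; python3 - <<'E'
from workcell import read_state, imaging
import cv2, numpy as np
for n in ("top","side"):
    c=imaging.read_camera(n); cv2.imwrite(f"pics/{n}0.png",c["image"][:,:,::-1])
    print(n,c["fx"],c["fy"],c["cx"],c["cy"],np.round(c["R"],3).tolist(),np.round(c["t"],3).tolist())
s=read_state(); print(s["eef_pos"],s["eef_rot"],s["time"],s["grip_width"])
E
```

```text
top 501.0314911465314 501.0314911465314 318.7535494407981 200.45584401215436 [[-0.002, -1.0, -0.003], [-0.992, 0.003, -0.129], [0.129, 0.002, -0.992]] [-0.002, 0.479, 1.131]
side 468.6947753818179 468.6947753818179 316.47520230250393 204.32841493668803 [[-0.924, -0.383, -0.018], [-0.228, 0.585, -0.779], [0.308, -0.715, -0.627]] [0.45, 0.16, 1.009]
[ 0.17540923 -0.52081883  0.23051655] [ 5.07772827e-01 -3.09992311e+00 -2.53633961e-03] 0.1 0.08526815163003658
```

View pics/top0.png

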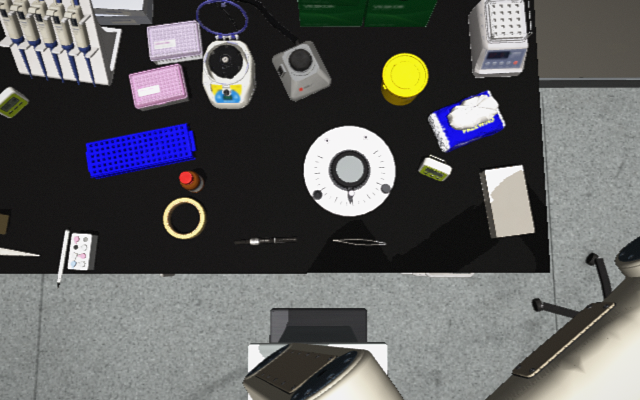

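View pics/side0.png

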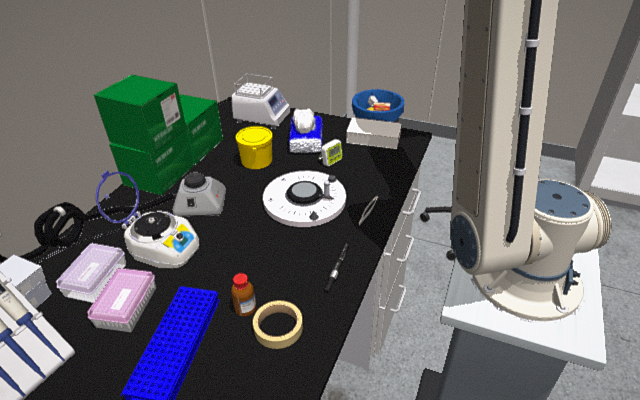

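The top view shows the stand at about (350,170), pins at (318,195) and (386,188), and the lever pointing down toward the robot at about (351,197). I'll enlarge both views to tell the pins apart.

```bash
python3 - <<'E'
import cv2, numpy as np
a=cv2.imread("pics/top0.png")[115:225,295:405]; b=cv2.imread("pics/side0.png")[160:235,250:360]
a=cv2.resize(a,(440,440),interpolation=cv2.INTER_CUBIC); a=cv2.resize(a,(400,400))
b=cv2.resize(b,(400,273),interpolation=cv2.INTER_CUBIC)
o=np.zeros((400,800,3),np.uint8); o[:,:400]=a; o[:273,400:]=b
cv2.imwrite("pics/crop.png",o)
E
```

```text
(no output)
```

View pics/crop.png

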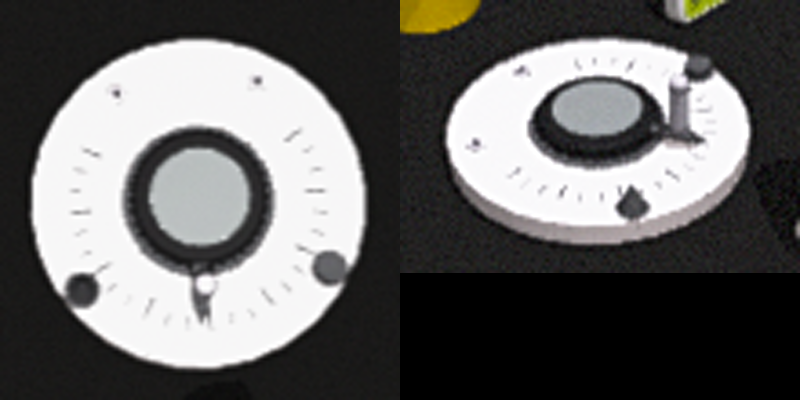

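The cone pin is on the left in the top view (crop 82,290), nearer the side camera, where its tip shows clearly. The flat pin is on the right, and the lever lies between them, near the middle. Next I measure.

```bash
cat > h.py <<'E'
from workcell import imaging
import cv2, numpy as np
def ray(c,u,v,z):
    R,t=np.array(c["R"]),np.array(c["t"]); o=-R.T@t
    d=R.T@np.array([(u-c["cx"])/c["fx"],(v-c["cy"])/c["fy"],1]); return o+d*(z-o[2])/d[2]
def measure(c,ang=True):
    im=c["image"]; g=im.max(2)
    # stand: outline of the white top
    m=((im.min(2)>150)*255).astype(np.uint8); m[:, :295]=0; m[:,405:]=0; m[:115]=0; m[225:]=0
    k=max(cv2.findContours(m,cv2.RETR_EXTERNAL,cv2.CHAIN_APPROX_NONE)[0],key=cv2.contourArea)
    h=cv2.convexHull(k)[:,0]; P=np.array([ray(c,u,v,.022)[:2] for u,v in h])
    (ctr,r)=cv2.minEnclosingCircle(P.astype(np.float32))
    print("stand",np.round(ctr,4),"r",round(r,4))
    return np.array(ctr),h,g
E
python3 - <<'E'
from h import *
c=imaging.read_camera("top"); ctr,h,g=measure(c)
im=c["image"]
def blob(x0,x1,y0,y1,lo,hi,z):
    s=g[y0:y1,x0:x1].astype(int); m=((s>=lo)&(s<=hi)).astype(np.uint8)
    mm=np.zeros(g.shape,np.uint8); cv2.fillConvexPoly(mm,h,1); m&=mm[y0:y1,x0:x1]
    n,l,st,ce=cv2.connectedComponentsWithStats(m); i=1+st[1:,4].argmax()
    u,v=ce[i]+[x0,y0]; p=ray(c,u,v,z)[:2]
    print(st[i],u,v,np.round(p,4),"rad",np.linalg.norm(p-ctr),"ang",np.degrees(np.arctan2(*(p-ctr)[::-1])))
blob(308,326,185,205,0,140,.030)
blob(378,396,180,198,0,140,.028)
print(g[186:206,345:358])
# filter disc centre z~.036
blob(330,370,150,190,150,215,.036)
E
```

```text
stand [ 0.5524 -0.0752] r 0.1082
[ 4  5 10 10 77] 316.85714285714283 194.4805194805195 [0.4932 0.0007] rad 0.09620421074030731 ang 127.93763209094978
[ 3  4 12 10 76] 385.69736842105266 188.42105263157896 [ 0.5073 -0.1598] rad 0.09585037892352505 ang -118.01826957883272
[[ 28  30  31  35  40  40  40  38  29  29  25  33  53]
 [ 44  33  31  57  64  61  61  39  34  51  45  50  87]
 [ 96  60  41  87  95  71  56  31  42  85  98  98 109]
 [102  96  62  82  69  58  68  57  56  92 112 141 188]
 [153 127  75  56  76 123 155 150 122 147 189 245 252]
 [252 236 164 106 189 248 255 253 229 241 250 250 249]
 [250 251 203 142 232 250 250 249 236 209 242 247 247]
 [248 250 209 146 231 250 250 249 239 219 241 247 247]
 [248 250 190 117 187 245 250 249 226 218 242 247 247]
 [248 250 188 100 122 184 206 202 177 237 248 248 247]
 [248 250 196 103  90 101  95 115 207 245 248 247 247]
 [248 250 204 108  84  91  88 140 241 249 248 247 247]
 [248 249 229 135  85  91 102 167 245 249 247 247 247]
 [248 248 235 158 107 106 105 146 243 248 247 247 247]
 [247 249 250 197 107  92  87 123 241 249 247 247 247]
 [247 246 249 235 142  93 110 128 239 249 247 247 246]
 [246 220 241 249 183 117 197 166 239 248 247 247 247]
 [246 217 240 249 217 163 236 190 237 248 247 247 246]
 [247 232 243 248 247 229 242 214 238 247 247 247 248]
 [247 235 243 247 248 247 247 234 230 244 247 247 247]]
[  6   6  27  26 555] 349.3783783783784 168.64504504504504 [ 0.5529 -0.0751] rad 0.0005282387396262076 ang 3.9931739627016682
```

```bash
python3 - <<'E'
from h import *
c=imaging.read_camera("top"); ctr=np.array([.5526,-.0751])
for n,u,v,z in(("post",351.1,192.7,.08),("tip",350,203.5,.033)):
    p=ray(c,u,v,z)[:2]; d=p-ctr; print(n,p,np.linalg.norm(d),np.degrees(np.arctan2(d[1],d[0]))%360)
E
```

```text
post [ 0.48990709 -0.07576407] 0.06269642722747212 180.60687965345937
tip [ 0.47151478 -0.07590902] 0.08108925820619162 180.57164755054097
```

Request:
{"name": "jog_arm", "arguments": {"plan": [{"az": -0.036,"grip": -1},{"az": -0.036,"grip": -1},{"az": -0.036,"grip": -1},{"az": -0.036,"grip": -1},{"az": -0.036,"grip": -1},{"az": -0.036,"grip": -1},{"az": -0.036,"grip": -1},{"grip": -1},{"grip": -1}]}}

```text
$.plan[0]: bad value
```

The post (radius 62.7 mm) and tip (81 mm) match the given sizes. The lever is at 180.6° and the cone at 127.9°. The row was refused, so I'll try again with every key filled in.

Request:
{"name": "jog_arm", "arguments": {"plan": [{"tx": 0,"ty": 0,"tz": 0,"ax": 0,"ay": 0,"az": -0.036,"grip": -1},{"tx": 0,"ty": 0,"tz": 0,"ax": 0,"ay": 0,"az": -0.036,"grip": -1},{"tx": 0,"ty": 0,"tz": 0,"ax": 0,"ay": 0,"az": -0.036,"grip": -1},{"tx": 0,"ty": 0,"tz": 0,"ax": 0,"ay": 0,"az": -0.036,"grip": -1},{"tx": 0,"ty": 0,"tz": 0,"ax": 0,"ay": 0,"az": -0.036,"grip": -1},{"tx": 0,"ty": 0,"tz": 0,"ax": 0,"ay": 0,"az": -0.036,"grip": -1},{"tx": 0,"ty": 0,"tz": 0,"ax": 0,"ay": 0,"az": -0.036,"grip": -1},{"tx": 0,"ty": 0,"tz": 0,"ax": 0,"ay": 0,"az": 0,"grip": -1}]}}

```text
time: 0.87
eef_pos: [0.1755, -0.5211, 0.231]
eef_rot: [-1.669, 2.661, 0.001]
force: [-0.1, 0.6, 1.3]
grip_width: 0.0
gripper_force: 0.0
```

Request:
{"name": "jog_arm", "arguments": {"plan": [{"tx": -0.9,"ty": -0.16,"tz": 0,"ax": 0,"ay": 0,"az": 0,"grip": -1},{"tx": -0.9,"ty": -0.16,"tz": 0,"ax": 0,"ay": 0,"az": 0,"grip": -1},{"tx": -0.9,"ty": -0.16,"tz": 0,"ax": 0,"ay": 0,"az": 0,"grip": -1},{"tx": -0.9,"ty": -0.16,"tz": 0,"ax": 0,"ay": 0,"az": 0,"grip": -1},{"tx": -0.9,"ty": -0.16,"tz": 0,"ax": 0,"ay": 0,"az": 0,"grip": -1},{"tx": -0.9,"ty": -0.16,"tz": 0,"ax": 0,"ay": 0,"az": 0,"grip": -1},{"tx": -0.9,"ty": -0.16,"tz": 0,"ax": 0,"ay": 0,"az": 0,"grip": -1},{"tx": -0.9,"ty": -0.16,"tz": 0,"ax": 0,"ay": 0,"az": 0,"grip": -1},{"tx": -0.9,"ty": -0.16,"tz": 0,"ax": 0,"ay": 0,"az": 0,"grip": -1},{"tx": -0.9,"ty": -0.16,"tz": 0,"ax": 0,"ay": 0,"az": 0,"grip": -1},{"tx": -0.9,"ty": -0.16,"tz": 0,"ax": 0,"ay": 0,"az": 0,"grip": -1},{"tx": -0.9,"ty": -0.16,"tz": 0,"ax": 0,"ay": 0,"az": 0,"grip": -1}]}}

```text
time: 1.87
eef_pos: [0.37, -0.2541, 0.2313]
eef_rot: [-1.659, 2.668, -0.0]
force: [0.3, 0.2, -0.6]
grip_width: -0.0004
gripper_force: 0.0
```

Request:
{"name": "jog_arm", "arguments": {"plan": [{"tx": -0.95,"ty": -0.15,"tz": 0,"ax": 0,"ay": 0,"az": 0,"grip": -1},{"tx": -0.95,"ty": -0.15,"tz": 0,"ax": 0,"ay": 0,"az": 0,"grip": -1},{"tx": -0.95,"ty": -0.15,"tz": 0,"ax": 0,"ay": 0,"az": 0,"grip": -1},{"tx": -0.95,"ty": -0.15,"tz": 0,"ax": 0,"ay": 0,"az": 0,"grip": -1},{"tx": -0.95,"ty": -0.15,"tz": 0,"ax": 0,"ay": 0,"az": 0,"grip": -1},{"tx": -0.95,"ty": -0.15,"tz": 0,"ax": 0,"ay": 0,"az": 0,"grip": -1},{"tx": 0,"ty": 0,"tz": 0.9,"ax": 0,"ay": 0,"az": 0,"grip": -1},{"tx": 0,"ty": 0,"tz": 0.9,"ax": 0,"ay": 0,"az": 0,"grip": -1},{"tx": 0,"ty": 0,"tz": 0.9,"ax": 0,"ay": 0,"az": 0,"grip": -1},{"tx": 0,"ty": 0,"tz": 0.9,"ax": 0,"ay": 0,"az": 0,"grip": -1},{"tx": 0,"ty": 0,"tz": 0,"ax": 0,"ay": 0,"az": 0,"grip": -1}]}}

```text
time: 2.78
eef_pos: [0.465, -0.113, 0.1182]
eef_rot: [1.654, -2.661, -0.01]
force: [-1.6, -1.0, -0.4]
grip_width: 0.0
gripper_force: 0.0
```

```bash
python3 - <<'E'
from h import *
o=np.zeros((400,800,3),np.uint8)
a=imaging.read_camera("top")["image"][115:225,295:405,::-1]; b=imaging.read_camera("side")["image"][110:240,240:370,::-1]
o[:,:400]=cv2.resize(a,(400,400)); o[:,400:]=cv2.resize(b,(400,400)); cv2.imwrite("pics/hover.png",o)
E
```

```text
(no output)
```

View pics/hover.png

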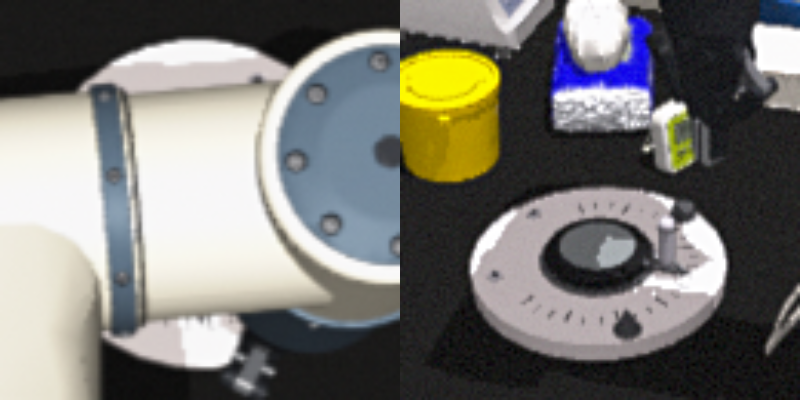

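The side view shows the fingers at about (339,159), and the reported TCP projects to the same place. They are on the -y side of the post with about 26 mm to spare. I'll go down to z≈0.053.

Request:
{"name": "jog_arm", "arguments": {"plan": [{"tx": 0,"ty": -0.1,"tz": 0.7,"ax": 0,"ay": 0,"az": 0,"grip": -1},{"tx": 0,"ty": 0,"tz": 0.7,"ax": 0,"ay": 0,"az": 0,"grip": -1},{"tx": 0,"ty": 0,"tz": 0.7,"ax": 0,"ay": 0,"az": 0,"grip": -1},{"tx": 0,"ty": 0,"tz": 0,"ax": 0,"ay": 0,"az": 0,"grip": -1},{"tx": -0.2,"ty": 0,"tz": 0,"ax": 0,"ay": 0,"az": 0,"grip": -1},{"tx": -0.2,"ty": 0,"tz": 0,"ax": 0,"ay": 0,"az": 0,"grip": -1},{"tx": 0,"ty": 0,"tz": 0,"ax": 0,"ay": 0,"az": 0,"grip": -1}]}}

```text
time: 3.47
eef_pos: [0.4791, -0.1033, 0.0626]
eef_rot: [-1.663, 2.661, -0.004]
force: [-0.1, 0.8, 0.7]
grip_width: 0.0001
gripper_force: 0.0
```

```bash
python3 - <<'E'
from h import *
from workcell import read_state
for i in range(3):
    s=read_state(); print(s["eef_pos"],s["eef_rot"],s["dq"].__repr__()[:90]); imaging.read_camera("side")
E
```

```text
[ 0.47911685 -0.10328941  0.06257288] [-1.66297459  2.6608731  -0.00387516] array([-0.00900228, -0.0015138 , -0.019173  , -0.00242726,  0.00425075,
        0.0239789 
[ 0.4785534  -0.10350719  0.06221512] [-1.66367519  2.6612065  -0.00316265] array([-0.00877309,  0.00203426, -0.0201338 , -0.00478044,  0.00440513,
        0.00962918
[ 0.47801178 -0.10369485  0.06181361] [-1.66373245e+00  2.66197172e+00 -2.35356393e-03] array([-0.00768329,  0.00340652, -0.01597518, -0.00295506,  0.00422353,
        0.00526146
```

Request:
{"name": "jog_arm", "arguments": {"plan": [{"tx": -0.12,"ty": 0.15,"tz": 0,"ax": 0,"ay": 0,"az": 0,"grip": -1},{"tx": -0.14,"ty": 0,"tz": 0,"ax": 0,"ay": 0,"az": 0,"grip": -1},{"tx": -0.14,"ty": 0,"tz": 0,"ax": 0,"ay": 0,"az": 0,"grip": -1},{"tx": -0.14,"ty": 0,"tz": 0,"ax": 0,"ay": 0,"az": 0,"grip": -1},{"tx": -0.14,"ty": 0,"tz": 0,"ax": 0,"ay": 0,"az": 0,"grip": -1},{"tx": -0.14,"ty": 0,"tz": 0,"ax": 0,"ay": 0,"az": 0,"grip": -1},{"tx": -0.14,"ty": 0,"tz": 0,"ax": 0,"ay": 0,"az": 0,"grip": -1},{"tx": -0.14,"ty": 0,"tz": 0,"ax": 0,"ay": 0,"az": 0,"grip": -1},{"tx": -0.14,"ty": 0,"tz": 0,"ax": 0,"ay": 0,"az": 0,"grip": -1},{"tx": -0.1,"ty": 0,"tz": 0,"ax": 0,"ay": 0,"az": 0,"grip": -1},{"tx": 0,"ty": 0,"tz": 0,"ax": 0,"ay": 0,"az": 0,"grip": -1},{"tx": 0,"ty": 0,"tz": 0,"ax": 0,"ay": 0,"az": 0,"grip": -1}]}}

```text
time: 4.62
eef_pos: [0.4913, -0.0656, 0.0606]
eef_rot: [-1.664, 2.663, -0.001]
force: [-1.2, 0.5, 0.0]
grip_width: 0.0002
gripper_force: 0.3
```

```bash
python3 - <<'E'
from h import *
from workcell import read_state
s=read_state(); print(s["eef_pos"],s["force"])
c=imaging.read_camera("side"); b=c["image"][130:240,250:360,::-1]
cv2.imwrite("pics/push1.png",cv2.resize(b,(550,550),interpolation=cv2.INTER_CUBIC))
E
```

```text
[ 0.4913331  -0.06558443  0.06055822] [-1.19673436  0.47498092  0.01310147]
```

View pics/push1.png

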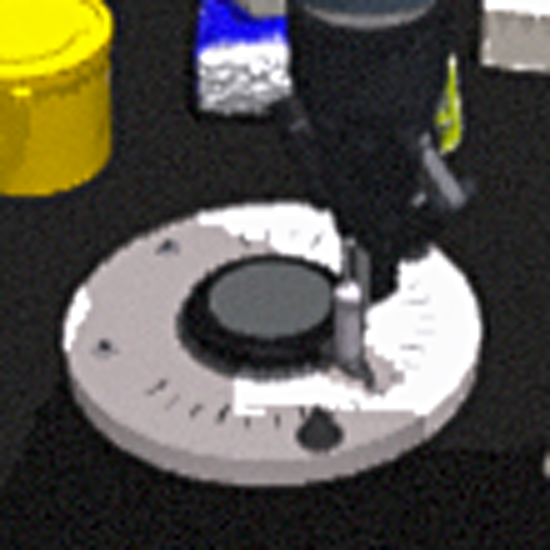

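The post top is at side pixel (319,188). The pointer is partway round and heading for the cone, whose tip is at about (314,212). I'll keep pushing, then measure.

Request:
{"name": "jog_arm", "arguments": {"plan": [{"tx": -0.14,"ty": 0,"tz": 0,"ax": 0,"ay": 0,"az": 0,"grip": -1},{"tx": -0.14,"ty": 0,"tz": 0,"ax": 0,"ay": 0,"az": 0,"grip": -1},{"tx": -0.14,"ty": 0,"tz": 0,"ax": 0,"ay": 0,"az": 0,"grip": -1},{"tx": -0.14,"ty": 0,"tz": 0,"ax": 0,"ay": 0,"az": 0,"grip": -1},{"tx": -0.14,"ty": 0,"tz": 0,"ax": 0,"ay": 0,"az": 0,"grip": -1},{"tx": 0,"ty": 0,"tz": 0,"ax": 0,"ay": 0,"az": 0,"grip": -1},{"tx": 0,"ty": 0,"tz": 0,"ax": 0,"ay": 0,"az": 0,"grip": -1},{"tx": 0,"ty": 0,"tz": 0,"ax": 0,"ay": 0,"az": 0,"grip": -1}]}}

```text
time: 5.33
eef_pos: [0.4995, -0.0466, 0.0602]
eef_rot: [-1.664, 2.664, 0.001]
force: [-0.1, 0.1, 0.5]
grip_width: -0.0
gripper_force: 0.0
```

```bash
python3 - <<'E'
from h import *
from workcell import read_state
s=read_state(); print(s["eef_pos"],s["force"])
c=imaging.read_camera("side"); b=c["image"][150:240,260:350,::-1]
ctr=np.array([.5526,-.0751])
for u,v in((319.4,188.6),):
    p=ray(c,u,v,.08)[:2]-ctr; print(np.linalg.norm(p),np.degrees(np.arctan2(p[1],p[0])))
p=ray(c,313.7,212,.043)[:2]-ctr; print("cone tip side",np.linalg.norm(p),np.degrees(np.arctan2(p[1],p[0])))
cv2.imwrite("pics/push2.png",cv2.resize(b,(540,540),interpolation=cv2.INTER_CUBIC))
E
```

```text
[ 0.49949499 -0.04658949  0.06019016] [-0.07822335  0.07630107  0.47698731]
0.06718322216439539 149.2078212517481
cone tip side 0.10139455653518731 127.18531547208583
```

View pics/push2.png

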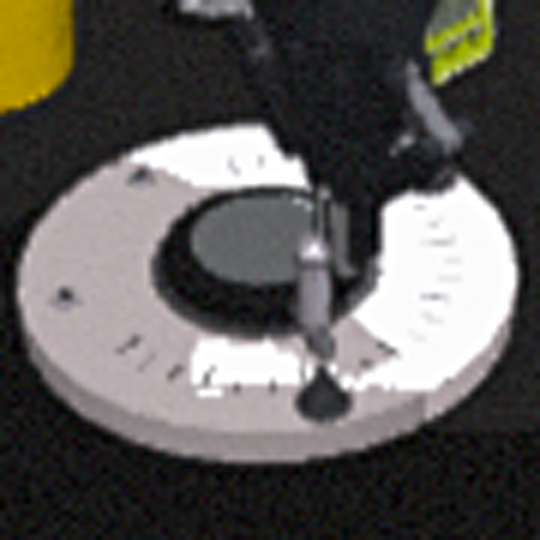

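The post top is at about (312.2,192.2), the pointer tip at (313.3,209.2), and the cone tip at (313.8,211.5). It's nearly aligned in this view, so I'll work out the angles.

```bash
python3 - <<'E'
from h import *
c=imaging.read_camera("side")
f=lambda X,Y,z: ray(c,(X+.5)/6-.5+260,(Y+.5)/6-.5+150,z)[:2]
w=(c["image"].min(2)>120).astype(np.uint8); w[:165]=0; w[232:]=0; w[:,:262]=0; w[:,352:]=0
k=max(cv2.findContours(w,cv2.RETR_EXTERNAL,cv2.CHAIN_APPROX_NONE)[0],key=cv2.contourArea)
d=f(250,241,.036)
for ctr in(np.array([.5526,-.0751]),d):
    print("ctr",ctr)
    for n,X,Y,z in(("post",313,251,.08),("tip",321,357,.033),("conetip",322,368,.043),("conefoot",324,405,.026)):
        p=f(X,Y,z)-ctr; print(n,round(np.linalg.norm(p),4),np.degrees(np.arctan2(p[1],p[0])).round(1))
E
```

```text
ctr [ 0.5526 -0.0751]
post 0.0683 131.0
tip 0.0785 130.2
conetip 0.0971 127.2
conefoot 0.1002 127.0
ctr [ 0.5594498  -0.07313111]
post 0.0716 136.2
tip 0.0817 134.8
conetip 0.0999 131.0
conefoot 0.1029 130.7
```

The lever is about 3° short. I'll push 3 mm more, back off, lift clear and look from above.

Request:
{"name": "jog_arm", "arguments": {"plan": [{"tx": -0.1,"ty": 0,"tz": 0,"ax": 0,"ay": 0,"az": 0,"grip": -1},{"tx": 0,"ty": 0,"tz": 0,"ax": 0,"ay": 0,"az": 0,"grip": -1},{"tx": 0,"ty": 0,"tz": 0,"ax": 0,"ay": 0,"az": 0,"grip": -1},{"tx": 0,"ty": 0,"tz": 0,"ax": 0,"ay": 0,"az": 0,"grip": -1},{"tx": 0.4,"ty": 0,"tz": 0,"ax": 0,"ay": 0,"az": 0,"grip": -1},{"tx": 0.4,"ty": 0,"tz": -0.3,"ax": 0,"ay": 0,"az": 0,"grip": -1},{"tx": 0.4,"ty": 0,"tz": -0.9,"ax": 0,"ay": 0,"az": 0,"grip": -1},{"tx": 0,"ty": 0,"tz": -0.9,"ax": 0,"ay": 0,"az": 0,"grip": -1},{"tx": 0,"ty": 0,"tz": -0.9,"ax": 0,"ay": 0,"az": 0,"grip": -1},{"tx": 0,"ty": 0,"tz": -0.9,"ax": 0,"ay": 0,"az": 0,"grip": -1},{"tx": 0,"ty": 0,"tz": -0.9,"ax": 0,"ay": 0,"az": 0,"grip": -1}]}}

```text
time: 6.35
eef_pos: [0.4842, -0.0776, 0.2065]
eef_rot: [-1.663, 2.664, -0.0]
force: [1.1, -0.3, -0.1]
grip_width: -0.0001
gripper_force: 0.0
```

Request:
{"name": "jog_arm", "arguments": {"plan": [{"tx": 0.9,"ty": 0,"tz": 0,"ax": 0,"ay": 0,"az": 0,"grip": -1},{"tx": 0.9,"ty": 0,"tz": 0,"ax": 0,"ay": 0,"az": 0,"grip": -1},{"tx": 0.9,"ty": 0,"tz": 0,"ax": 0,"ay": 0,"az": 0,"grip": -1},{"tx": 0.9,"ty": 0,"tz": 0,"ax": 0,"ay": 0,"az": 0,"grip": -1},{"tx": 0.9,"ty": 0,"tz": 0,"ax": 0,"ay": 0,"az": 0,"grip": -1},{"tx": 0.9,"ty": 0,"tz": 0,"ax": 0,"ay": 0,"az": 0,"grip": -1},{"tx": 0.9,"ty": 0,"tz": 0,"ax": 0,"ay": 0,"az": 0,"grip": -1},{"tx": 0.9,"ty": 0,"tz": 0,"ax": 0,"ay": 0,"az": 0,"grip": -1},{"tx": 0.9,"ty": 0,"tz": 0,"ax": 0,"ay": 0,"az": 0,"grip": -1},{"tx": 0.9,"ty": 0,"tz": 0,"ax": 0,"ay": 0,"az": 0,"grip": -1},{"tx": 0.9,"ty": 0,"tz": 0,"ax": 0,"ay": 0,"az": 0,"grip": -1},{"tx": 0.9,"ty": 0,"tz": 0,"ax": 0,"ay": 0,"az": 0,"grip": -1}]}}

```text
time: 7.35
eef_pos: [0.3412, -0.3692, 0.2051]
eef_rot: [-1.663, 2.664, -0.001]
force: [0.6, -0.2, 0.2]
grip_width: 0.0001
gripper_force: 0.0
```

```bash
python3 - <<'E'
from h import *
a=imaging.read_camera("top")["image"][130:220,300:390,::-1]
cv2.imwrite("pics/after.png",cv2.resize(a,(540,540),interpolation=cv2.INTER_CUBIC))
E
```

```text
(no output)
```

View pics/after.png

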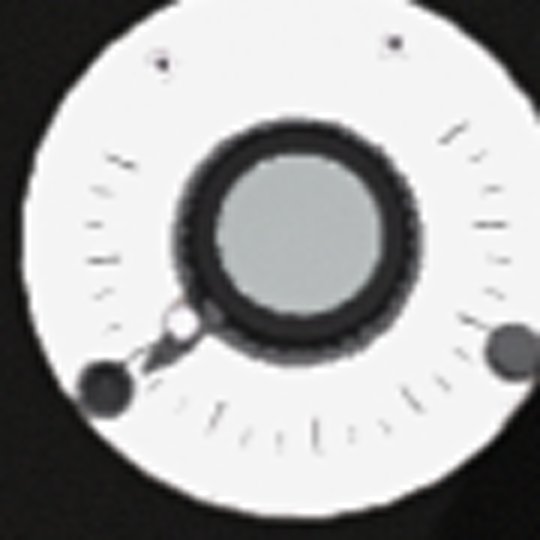

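In this crop the post top is at (182,321), the pointer tip at (148,372), the cone centre at (106,388) and the disc centre at (299,234). I'll compute the angles.

```bash
python3 - <<'E'
from h import *
c=imaging.read_camera("top")
f=lambda X,Y,z: ray(c,(X+.5)/6-.5+300,(Y+.5)/6-.5+130,z)[:2]
print(f(299,234,.036))
ctr=np.array([.5526,-.0751])
for n,X,Y,z in(("post",182,321,.08),("tip",148,373,.033),("cone",106,388,.030)):
    p=f(X,Y,z)-ctr; print(n,round(np.linalg.norm(p),4),np.degrees(np.arctan2(p[1],p[0])).round(1))
E
```

```text
[ 0.55302964 -0.07521561]
post 0.0618 131.4
tip 0.0793 132.4
cone 0.0953 128.2
```

The lever is still about 3.7° short, which is 3.5 mm at the post. I'll go back along the same path and push a little further.

Request:
{"name": "jog_arm", "arguments": {"plan": [{"tx": -0.9,"ty": 0,"tz": 0,"ax": 0,"ay": 0,"az": 0,"grip": -1},{"tx": -0.9,"ty": 0,"tz": 0,"ax": 0,"ay": 0,"az": 0,"grip": -1},{"tx": -0.9,"ty": 0,"tz": 0,"ax": 0,"ay": 0,"az": 0,"grip": -1},{"tx": -0.9,"ty": 0,"tz": 0,"ax": 0,"ay": 0,"az": 0,"grip": -1},{"tx": -0.9,"ty": 0,"tz": 0,"ax": 0,"ay": 0,"az": 0,"grip": -1},{"tx": -0.9,"ty": 0,"tz": 0,"ax": 0,"ay": 0,"az": 0,"grip": -1},{"tx": -0.9,"ty": 0,"tz": 0,"ax": 0,"ay": 0,"az": 0,"grip": -1},{"tx": -0.9,"ty": 0,"tz": 0,"ax": 0,"ay": 0,"az": 0,"grip": -1},{"tx": -0.9,"ty": 0,"tz": 0,"ax": 0,"ay": 0,"az": 0,"grip": -1},{"tx": -0.9,"ty": 0,"tz": 0,"ax": 0,"ay": 0,"az": 0,"grip": -1},{"tx": -0.9,"ty": 0,"tz": 0,"ax": 0,"ay": 0,"az": 0,"grip": -1},{"tx": -0.9,"ty": 0,"tz": 0,"ax": 0,"ay": 0,"az": 0,"grip": -1}]}}

```text
time: 8.45
eef_pos: [0.4849, -0.0756, 0.205]
eef_rot: [-1.664, 2.664, 0.0]
force: [0.7, -1.0, 0.8]
grip_width: -0.0
gripper_force: 0.0
```

Request:
{"name": "jog_arm", "arguments": {"plan": [{"tx": 0,"ty": 0,"tz": 0.8,"ax": 0,"ay": 0,"az": 0,"grip": -1},{"tx": 0,"ty": 0,"tz": 0.8,"ax": 0,"ay": 0,"az": 0,"grip": -1},{"tx": 0,"ty": 0,"tz": 0.8,"ax": 0,"ay": 0,"az": 0,"grip": -1},{"tx": 0,"ty": 0,"tz": 0.8,"ax": 0,"ay": 0,"az": 0,"grip": -1},{"tx": 0,"ty": 0,"tz": 0.8,"ax": 0,"ay": 0,"az": 0,"grip": -1},{"tx": 0,"ty": 0,"tz": 0.8,"ax": 0,"ay": 0,"az": 0,"grip": -1},{"tx": -0.2,"ty": 0,"tz": 0,"ax": 0,"ay": 0,"az": 0,"grip": -1},{"tx": -0.2,"ty": 0,"tz": 0,"ax": 0,"ay": 0,"az": 0,"grip": -1},{"tx": -0.2,"ty": 0,"tz": 0,"ax": 0,"ay": 0,"az": 0,"grip": -1},{"tx": -0.2,"ty": 0,"tz": 0,"ax": 0,"ay": 0,"az": 0,"grip": -1},{"tx": 0,"ty": 0,"tz": 0,"ax": 0,"ay": 0,"az": 0,"grip": -1},{"tx": 0,"ty": 0,"tz": 0,"ax": 0,"ay": 0,"az": 0,"grip": -1}]}}

```text
time: 9.45
eef_pos: [0.4965, -0.0546, 0.0614]
eef_rot: [-1.664, 2.662, -0.001]
force: [-0.1, 0.0, 0.4]
grip_width: -0.0001
gripper_force: 0.0
```

Request:
{"name": "jog_arm", "arguments": {"plan": [{"tx": -0.1,"ty": 0,"tz": 0,"ax": 0,"ay": 0,"az": 0,"grip": -1},{"tx": -0.1,"ty": 0,"tz": 0,"ax": 0,"ay": 0,"az": 0,"grip": -1},{"tx": -0.1,"ty": 0,"tz": 0,"ax": 0,"ay": 0,"az": 0,"grip": -1},{"tx": -0.1,"ty": 0,"tz": 0,"ax": 0,"ay": 0,"az": 0,"grip": -1},{"tx": -0.12,"ty": 0,"tz": 0,"ax": 0,"ay": 0,"az": 0,"grip": -1},{"tx": 0,"ty": 0,"tz": 0,"ax": 0,"ay": 0,"az": 0,"grip": -1},{"tx": 0,"ty": 0,"tz": 0,"ax": 0,"ay": 0,"az": 0,"grip": -1},{"tx": 0,"ty": 0,"tz": 0,"ax": 0,"ay": 0,"az": 0,"grip": -1},{"tx": 0,"ty": 0,"tz": 0,"ax": 0,"ay": 0,"az": 0,"grip": -1}]}}

```text
time: 10.2
eef_pos: [0.5024, -0.0411, 0.0603]
eef_rot: [-1.664, 2.665, 0.0]
force: [0.3, -1.4, -0.0]
grip_width: -0.0002
gripper_force: 0.4
```

Request:
{"name": "jog_arm", "arguments": {"plan": [{"tx": 0.4,"ty": 0,"tz": 0,"ax": 0,"ay": 0,"az": 0,"grip": -1},{"tx": 0.4,"ty": 0,"tz": -0.3,"ax": 0,"ay": 0,"az": 0,"grip": -1},{"tx": 0.4,"ty": 0,"tz": -0.9,"ax": 0,"ay": 0,"az": 0,"grip": -1},{"tx": 0,"ty": 0,"tz": -0.9,"ax": 0,"ay": 0,"az": 0,"grip": -1},{"tx": 0,"ty": 0,"tz": -0.9,"ax": 0,"ay": 0,"az": 0,"grip": -1},{"tx": 0,"ty": 0,"tz": -0.9,"ax": 0,"ay": 0,"az": 0,"grip": -1},{"tx": 0,"ty": 0,"tz": -0.9,"ax": 0,"ay": 0,"az": 0,"grip": -1}]}}

```text
time: 10.78
eef_pos: [0.4857, -0.0744, 0.2064]
eef_rot: [-1.663, 2.665, 0.0]
force: [1.8, 1.2, -0.7]
grip_width: 0.0001
gripper_force: 0.0
```

Request:
{"name": "jog_arm", "arguments": {"plan": [{"tx": 0.9,"ty": 0,"tz": 0,"ax": 0,"ay": 0,"az": 0,"grip": -1},{"tx": 0.9,"ty": 0,"tz": 0,"ax": 0,"ay": 0,"az": 0,"grip": -1},{"tx": 0.9,"ty": 0,"tz": 0,"ax": 0,"ay": 0,"az": 0,"grip": -1},{"tx": 0.9,"ty": 0,"tz": 0,"ax": 0,"ay": 0,"az": 0,"grip": -1},{"tx": 0.9,"ty": 0,"tz": 0,"ax": 0,"ay": 0,"az": 0,"grip": -1},{"tx": 0.9,"ty": 0,"tz": 0,"ax": 0,"ay": 0,"az": 0,"grip": -1},{"tx": 0.9,"ty": 0,"tz": 0,"ax": 0,"ay": 0,"az": 0,"grip": -1},{"tx": 0.9,"ty": 0,"tz": 0,"ax": 0,"ay": 0,"az": 0,"grip": -1},{"tx": 0.9,"ty": 0,"tz": 0,"ax": 0,"ay": 0,"az": 0,"grip": -1},{"tx": 0.9,"ty": 0,"tz": 0,"ax": 0,"ay": 0,"az": 0,"grip": -1},{"tx": 0.9,"ty": 0,"tz": 0,"ax": 0,"ay": 0,"az": 0,"grip": -1},{"tx": 0.9,"ty": 0,"tz": 0,"ax": 0,"ay": 0,"az": 0,"grip": -1}]}}

```text
time: 11.78
eef_pos: [0.3427, -0.366, 0.205]
eef_rot: [-1.663, 2.665, -0.001]
force: [1.3, -0.9, 1.0]
grip_width: -0.0002
gripper_force: 0.0
```

```bash
python3 - <<'E'
from h import *
a=imaging.read_camera("top")["image"][130:220,300:390,::-1]
cv2.imwrite("pics/after2.png",cv2.resize(a,(540,540),interpolation=cv2.INTER_CUBIC))
E
```

```text
(no output)
```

View pics/after2.png

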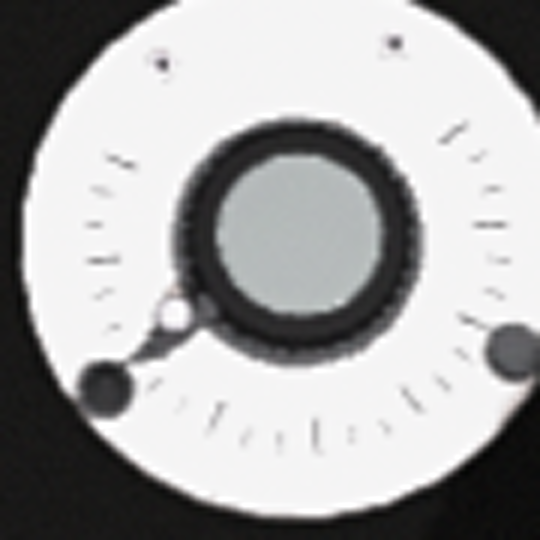

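The post top is now at (175,313), the pointer tip at (135,361) and the cone at (106,388). I'll check the angles.

```bash
python3 - <<'E'
from h import *
c=imaging.read_camera("top")
f=lambda X,Y,z: ray(c,(X+.5)/6-.5+300,(Y+.5)/6-.5+130,z)[:2]
for ctr in (np.array([.5526,-.0751]),f(299,234,.036)):
  for n,X,Y,z in(("post",175,313,.08),("tip",135,361,.033),("cone",106,388,.030)):
    p=f(X,Y,z)-ctr; print(n,round(np.linalg.norm(p),4),np.degrees(np.arctan2(p[1],p[0])).round(1))
# sub-pixel: post's bright top, in its neighbourhood
g=c["image"].min(2); print(g[176:194,320:336])
E
```

```text
post 0.0619 127.7
tip 0.0802 127.5
cone 0.0953 128.2
post 0.0622 128.0
tip 0.0805 127.6
cone 0.0956 128.3
[[244 244 244 244 244 243 244 246 247 171  92  68  36  23  36  41]
 [244 244 244 244 244 244 245 244 220 152  82  53  36  24  29  40]
 [244 244 244 244 244 245 245 219 190 181 107  53  33  33  32  37]
 [245 244 244 244 244 245 242 186 163 161 114  64  42  77  70  43]
 [244 244 244 245 245 243 204 201 236 245 215 122  60  82  94  69]
 [244 244 244 244 245 232 202 234 244 247 248 178  84  85  95  93]
 [244 244 244 245 245 210 190 237 245 247 248 188 108  92  95  94]
 [244 244 245 245 247 211 174 235 247 247 237 172 109  94  81  63]
 [236 244 245 247 246 181 108 170 203 208 199 119  93 124 116  92]
 [245 244 246 247 194  96  62  81  99  95  91  87 157 239 229 153]
 [245 245 247 247 174  99  81  79  81  78  90 161 238 249 248 226]
 [245 247 246 177  89  78  84  85  94 124 180 240 247 246 246 247]
 [248 245 199 115  80  72  87 107 169 240 248 247 245 245 244 245]
 [246 186 111  97 102 112 132 163 238 247 246 245 244 244 244 245]
 [123 161 172 174 204 244 249 247 247 245 245 244 244 245 244 244]
 [ 79 197 246 249 247 247 247 246 245 244 244 244 245 244 244 244]
 [ 63 120 237 248 247 244 242 244 244 244 244 244 244 244 244 244]
 [ 42  74 179 241 244 225 202 236 244 245 244 244 244 244 244 244]]
```

The lever (127.7°) is within 1° of the cone (128.2°), and every radius agrees with the given sizes. The arm is clear of everything, so I'm handing in.

```bash
python3 -c "
from workcell import env; print(env.finish_job())"
```

```text
the job is handed in; nothing more can be done
None
```

I pushed the lever smoothly round to the cone pin and handed the job in: by the top camera, the pointer is within about 1° of the pin (about 1.5 mm; the limit is 6 mm), and the arm is backed off and touching nothing; no verdict came back.

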